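Re-pin the airing stay of a key cabinet

TASK

The glazed door of the black key cabinet stands too wide open on its stay. Lift the steel stay bar off the pin on the cabinet top, bring the door in, and set the round hole nearest the door over the pin, feeling gently for the pin without forcing the bar down on it. Leave the bar lying fully down and let go, with the other things left where they are.

Things in the scene. Friction and masses are not known exactly. Their poses are not given: they have to be found in the camera images.
- cabinet: Black lacquered key cabinet, 280 deep x 250 wide x 150 mm high, fixed. Origin at the centre of its underside; x from its front (door side, towards the robot) to its back, y left, z up. Along the back edge of its top (x = 105 to 140 mm) spring clips hold a tin sign and a card, rising to 117 mm above the top.
- keeper: Brass plate 74 x 26 x 3 mm fixed on the cabinet top near the front; origin at its underside's middle (the cabinet top), axes as the cabinet's. It carries an upright brass pin, 8 mm diameter, bevelled to 5.4 mm over the top 2.5 mm, 14 mm high above the cabinet top, clamped at y = 0 and somewhere (not known beforehand) up to 14 mm either way from the origin along x. The pin does not move in use.
- stay: Flat steel bar 232 x 28 x 4 mm, 0.1 kg, pivoted on the door's top edge. Origin on the pivot at the bar's underside; x along the bar to its knob, z up through the bar. It swivels about the upright pivot and also hinges up there (0 to 0.7 rad), falling back by its weight to level, its underside then 5 mm above the cabinet top. Between near hole and slot is another round hole, at 122 mm.
- knob (a point): Centre of the stay's knob, half-way up it: on the stay at x = 206 mm, 22 mm above the bar's underside. The knob (16 mm diameter, 36 mm tall) is what to take hold of.
- near_hole (a point): Centre of the stay's round hole nearest the door (10.5 mm), at the bar's underside, 92 mm from the pivot. A push down on the knob bears more than twice as hard on the pin here: keep the bar's force on the pin under 20 N.
- slot (a point): Centre of the stay's slot (47 x 10.5 mm, long way along the bar), at the bar's underside, 165 mm from the pivot. At the start the pin stands somewhere in this slot.
- pivot (a point): The stay's pivot on the door's top edge, at the bar's underside; 160 mm from the door's hinge line.
- hinge (a point): Point on the door's upright hinge line, at the height of the level bar's underside. It lies 50 mm in front of the keeper's origin (-x of the keeper) and 111.5 mm to its left (+y).
- door (a joint): Opening of the cabinet's glazed door in rad: 0 shut, 0.80 at the start, growing as its free edge swings out to the robot. The door is 230 mm wide and stays where it is left (a light friction of 0.06 N m). With the slot on the pin it stands about 0.8 open, with the hole nearest the door about 0.1 to 0.3.
- key: Bystander: chrome car key 60 mm long lying on the cabinet top; origin at its underside.
- compass: Bystander: brass compass, 52 mm across and 14 mm high, lying on the cabinet top; origin at its underside.
- bracelet: Bystander: jade bead bracelet, 72 mm across, on the bench; origin at its underside.
- bowl: Bystander: white bowl, 120 mm across and 45 mm high, on the bench; origin at its underside.
- case: Bystander: black spectacles case 160 x 60 x 42 mm on the bench; origin at its underside.
- brush: Bystander: wooden shoe brush 160 x 50 x 44 mm on the bench; origin at its underside.
- jar: Bystander: amber candle jar, 64 mm across and 80 mm high, on the bench; origin at its underside.

How it is judged:
On the way, in this order (a step that is already met when the one before it is completed fails the run):
1. the stay is lifted clear of the pin (z of slot in the frame of keeper above 0.016 m), for 0.1 s.
2. the hole nearest the door is over the pin and the bar is fully down (z of near_hole in the frame of keeper below 0.0075 m and horizontal distance between near_hole and pin_c0 below 0.004 m), for 0.2 s.
At the end, for the whole second after the job is handed in: The round hole nearest the door sits over the pin (hole centre within 4 mm of the axis of the pin, pin_c0) with the bar fully down (underside at the hole at most 7.5 mm above the cabinet top), at rest and released (all of step 2 and linear speed of stay below 0.02 m/s and contact force between the fingers and stay below 0.1 N); the robot touches nothing.
It fails at once if the stay is pressed on the pin or keeper with more than 20 N (contact force between stay and keeper above 20 N).
It fails at once if a bystander is moved by more than 20 mm (distance of any of key, compass, bracelet, bowl, case, brush, jar from where it was at the start of the episode above 0.02 m).
It also fails if it takes over 67 s, if anything falls off the work surface, if the arm or the gripper's body presses on something with over 40 N, if the wrist force passes 120 N, or if a joint passes its speed limit or range.

ROBOT

A 6-joint arm with a two-finger parallel gripper is mounted at the origin on the work surface. World frame = base frame: x ahead of the robot, y to its left, z up, the work surface at z = 0. Lengths are in m, angles in rad, forces in N, time in s.
With the tool pointing down it reaches from about 0.375 to 0.9 m from the base axis. Payload 3.1 kg.
Tool frame: the origin (TCP) lies on the centre line of the jaws, within the pads' length; the fingertips stand 14 mm ahead of it and the grasp point (between the pads) lies 5 mm behind it; y points along the fingers, z is the direction in which the jaws open and shut, and the axes are right-handed (so a half turn about y gives the same grasp; the last joint's range is limited). The gripper opens to 87 mm and grips with 3 to 60 N. Pads are 19 mm wide; open, the fingers measure 117 mm over their backs; the gripper's body (75 mm by 190 mm) begins 51 mm behind the grasp point.
Start: joints at [0.98, 0.527, 1.433, -0, 1.181, -0.178], TCP at [0.251, 0.572, 0.237] pointing down, gripper open.
Joint ranges: [-3.08, 3.08], [-0.75, 2.2], [0.22, 2.44], [-1.43, 4.57], [0, 2.65], [-2.85, 2.85]. Speed limits (rad/s): [2.79, 2.79, 3.14, 3.14, 3.14, 3.14].

INTERFACE

Orientations are given as a unit quaternion [x, y, z, w].
In Python, from rig import robot, vision gives the robot as it stands.
- The arm moves only by the shell command python3 -m crank 'ROWS' [FORCE]. ROWS is JSON, a list of rows, each a list of 7 numbers: the shift along the tool's x, y, z as a fraction of full scale, then the turn, a rotation vector about the tool's x, y, z as a fraction of full scale, then the gripper command: -1 is shut, 1 is fully open, values between are in proportion. In form: [[x, y, z, wx, wy, wz, grip], ...]. A call has 1 to 10 rows; each row is the pose to reach, as a shift and turn from the pose commanded when the call began, along the tool's axes at that moment, turning the shorter way round; what a row does not reach only later rows make up. Full scale, the value 1, is 50 cm for a shift and pi rad for a turn. A row lasts 1/8 s, in which the tool goes at most 62.5 mm and 10.7 degrees, less where a joint would pass 70% of its speed; a pose out of reach is approached as far as the arm can. A call with a number of a shift or a turn outside -1 to 1 is refused whole. A call with a gripper value outside its range is refused whole. The fingers move at their own pace and stop on an object; FORCE is the grip in N (left out, the last holds). Time passes only in rows, so rows that repeat a pose let the fingers close. It gives the time, the measured TCP pose, the force and the opening at its end, in the units of the state.
- robot.get_obs(): the state, without advancing time (a new reading comes with each control period).
- vision.camera(name): name is "scene" or "side" or "wrist"; returns the picture (384x512x3 uint8, blue, green, red); there is no depth.
- vision.camera_info(name): a dict with "vfov" (degrees; the focal length in pixels is half the picture's height over the tangent of half this angle, whatever the lens; pixels are square), "cx", "cy" (the principal point, pixels), "world_from_camera" (4x4, takes a point from camera to world coordinates); the wrist camera has in their place "tool_from_camera" (4x4, takes a point from camera to tool coordinates, whose origin is the TCP and whose axes are the tool frame's). Camera axes: x right, y up, looking along -z (the intrinsics and any distortion apply to the point x, -y, -z); pixel columns grow to the right and rows downward; lengths in m; the calibration is good to about 2 mm. A picture is of the moment at which its call begins: read the wrist's pose just before it. camera_info takes no time and is no camera call.
- robot.hand_in(): hands the job in, once; it reports no verdict.
The state is a dict: "time": time; "q": joint angles; "joint_velocities": joint speeds; "joint_torque": joint torques, N m; "position": TCP position; "tool_rot": TCP orientation; "ft_force": force on the tool from outside, world axes, zero at the start; "moment": the same for the moment, N m; "grip_width": finger opening in m.
Only numpy, scipy, OpenCV 4.12 (cv2) and the standard library are available. Lean on these libraries where they do the work, as an engineer would, in place of code of your own. Each camera call takes 0.05 s, during which the arm holds its last target.

## Working session

There is one attempt and no reset: what is moved stays moved. The work goes in short steps, Python scripts to look and compute and a shell command to move; the robot and the scene stay as the last step left them, time stands still between calls to the robot, and variables do not carry over. Pictures are saved under pics/ and viewed, and the job is handed in when it is done.

```bash
ls; mkdir -p pics; python3 - <<'E'
from rig import robot, vision
import cv2, numpy as np
np.set_printoptions(precision=4,suppress=True)
o=robot.get_obs()
for k,v in o.items(): print(k,np.array(v))
for n in ["scene","side","wrist"]:
    i=vision.camera_info(n); print(n,i)
    cv2.imwrite(f"pics/{n}0.png",vision.camera(n))
E
```

```text
pics
time 0.0
q [ 0.9795  0.5285  1.4339 -0.      1.1814 -0.1785]
joint_velocities [-0.002   0.0018  0.0015 -0.      0.0006  0.0002]
joint_torque [ -0.0011 -44.0047 -17.6584   0.0632   0.0583  -0.0002]
position [0.2503 0.5719 0.2356]
tool_rot [ 0.6928 -0.1452  0.1446 -0.6914]
ft_force [-0.065  -0.5851  0.07  ]
moment [-0.0324 -0.0119 -0.0048]
grip_width 0.08702255767279861
scene {'vfov': 53.643899133864615, 'cx': 261.35487251647004, 'cy': 194.29960282249644, 'world_from_camera': array([[-0.8661, -0.4276,  0.2589,  0.821 ],
       [ 0.4997, -0.7321,  0.463 ,  0.5499],
       [-0.0084,  0.5303,  0.8477,  1.0897],
       [ 0.    ,  0.    ,  0.    ,  1.    ]])}
side {'vfov': 43.83566006566693, 'cx': 247.2362558794628, 'cy': 193.14067384383532, 'world_from_camera': array([[ 0.9627,  0.1201, -0.2423,  0.1542],
       [-0.2698,  0.4894, -0.8293, -1.2703],
       [ 0.0189,  0.8638,  0.5036,  0.8849],
       [ 0.    ,  0.    ,  0.    ,  1.    ]])}
wrist {'vfov': 67.41808544119084, 'cx': 250.37075434738225, 'cy': 198.88473154361827, 'tool_from_camera': array([[ 0.0003, -0.9581, -0.2864, -0.0804],
       [-0.001 ,  0.2864, -0.9581, -0.1493],
       [ 1.    ,  0.0005, -0.0009, -0.0009],
       [ 0.    ,  0.    ,  0.    ,  1.    ]])}
```

View pics/scene0.png

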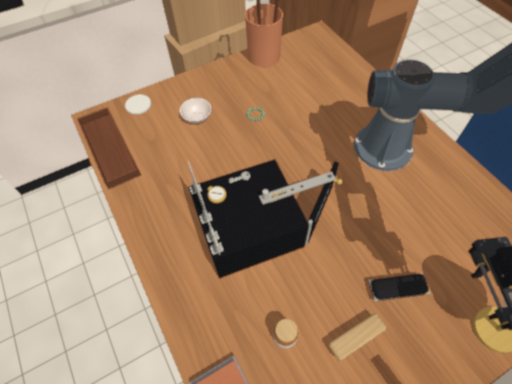

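View pics/side0.png

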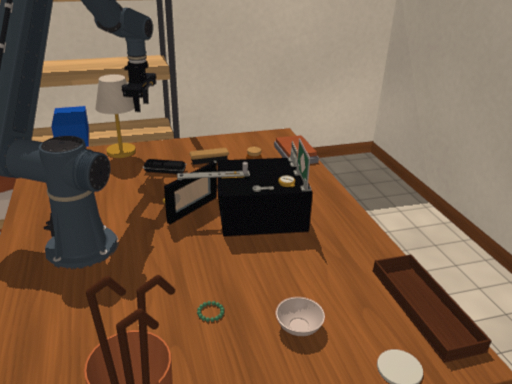

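View pics/wrist0.png

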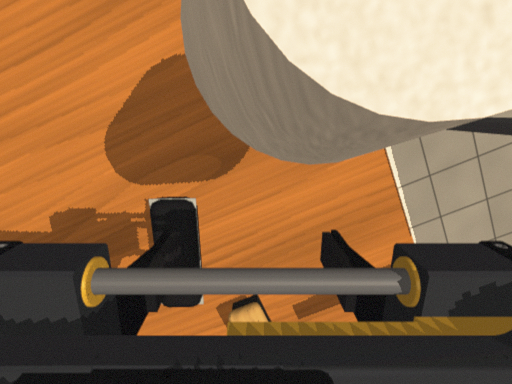

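The scene view shows the cabinet at about (250,215), the stay from the knob at about (265,197) to the pivot at about (335,178), and the hinge post at about (308,240). The side view shows the knob at about (246,168). The wrist camera sees the lamp shade and not the cabinet. Next I'll zoom in.

```bash
cat > h.py <<'E'
from rig import robot, vision
import cv2, numpy as np
from scipy.spatial.transform import Rotation as R
np.set_printoptions(precision=4,suppress=True)
def K(i): return 192/np.tan(np.radians(i['vfov'])/2)
def T(name,obs=None):
    i=vision.camera_info(name)
    if name=='wrist':
        W=np.eye(4); W[:3,:3]=R.from_quat(obs['tool_rot']).as_matrix(); W[:3,3]=obs['position']
        return W@i['tool_from_camera']
    return i['world_from_camera']
def ray(name,uv,obs=None):
    i=vision.camera_info(name);f=K(i);M=T(name,obs)
    d=np.array([(uv[0]-i['cx'])/f,-(uv[1]-i['cy'])/f,-1.0])
    d=M[:3,:3]@d
    return M[:3,3],d/np.linalg.norm(d)
def plane(name,uv,z,obs=None):
    o,d=ray(name,uv,obs); return o+d*(z-o[2])/d[2]
def tri(a,b):
    (o1,d1),(o2,d2)=a,b
    A=np.stack([d1,-d2],1); s=np.linalg.lstsq(A,o2-o1,rcond=None)[0]
    p,q=o1+d1*s[0],o2+d2*s[1]; return (p+q)/2,np.linalg.norm(p-q)
def proj(name,p,obs=None):
    i=vision.camera_info(name);f=K(i);M=np.linalg.inv(T(name,obs))
    c=M[:3,:3]@np.asarray(p)+M[:3,3]
    return np.array([i['cx']+f*c[0]/-c[2], i['cy']-f*c[1]/-c[2]])
def crop(img,x0,x1,y0,y1,s,fn):
    cv2.imwrite(fn,cv2.resize(img[y0:y1,x0:x1],None,fx=s,fy=s,interpolation=cv2.INTER_CUBIC))
E
python3 - <<'E'
from h import *
crop(cv2.imread('pics/scene0.png'),180,350,150,280,4.5,'pics/s0c.png')
crop(cv2.imread('pics/side0.png'),155,325,130,245,4.5,'pics/d0c.png')
E
```

```text
(no output)
```

View pics/s0c.png

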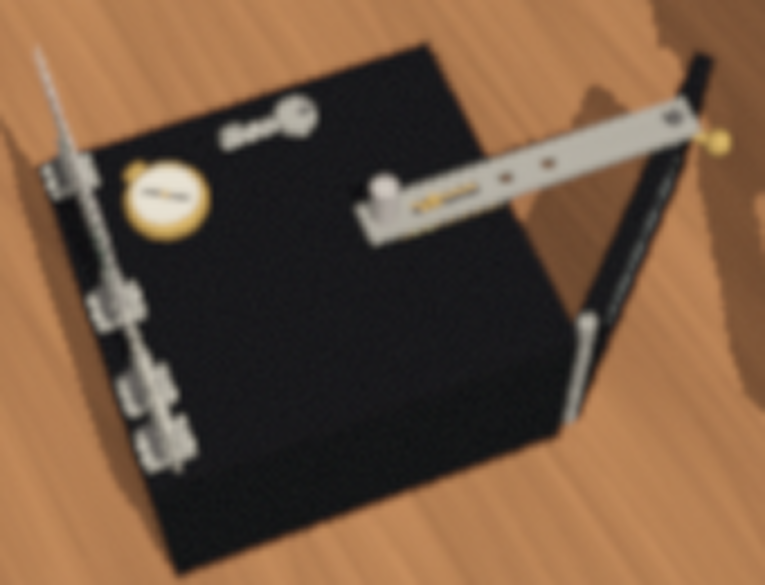

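View pics/d0c.png

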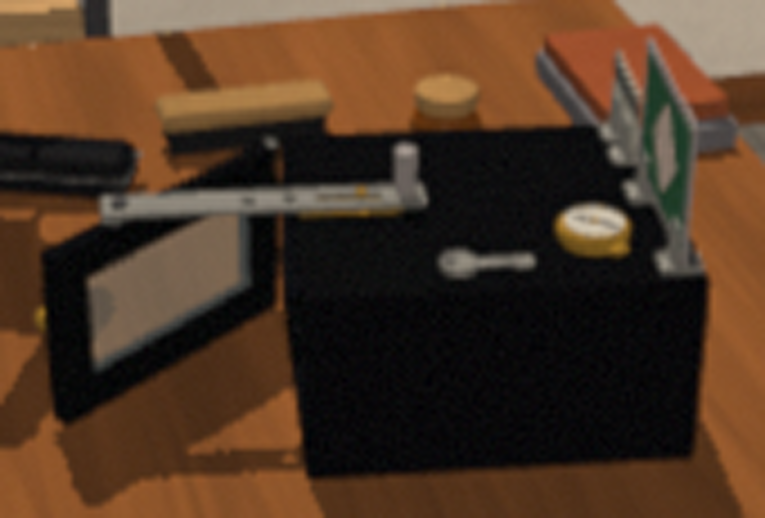

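The scene crop has the pivot at about (672,118), the knob top at about (384,182), the two round holes at about (548,162) and (506,177), and the pin showing yellow in the slot at about (430,203). In the side crop the knob top is at about (405,148), the pivot at about (118,203) and the pin at about (362,190). From these I'll get positions.

```bash
python3 - <<'E'
from h import *
S=lambda x,y:(180+(x+.5)/4.5-.5,150+(y+.5)/4.5-.5)
D=lambda x,y:(155+(x+.5)/4.5-.5,130+(y+.5)/4.5-.5)
pts={'pivot':((672,118),(118,203),.159),'hole1':((548,162),(248,200),.159),'hole2':((506,177),(289,197),.159),'knobtop':((384,182),(405,148),.195),'pintop':((430,203),(362,190),.164),
'FR':((428,43),(290,290),.15),'FL':((576,350),(285,135),.15),'hinge':((587,318),(270,143),.155)}
P={}
for k,(s,d,z) in pts.items():
    a=plane('scene',S(*s),z);b=plane('side',D(*d),z);t,e=tri(ray('scene',S(*s)),ray('side',D(*d)))
    P[k]=a; print(k,a,b,t,'gap %.4f'%e)
d=P['knobtop']-P['pivot'];print('piv-knob',np.linalg.norm(d[:2]),'yaw',np.degrees(np.arctan2(d[1],d[0])))
print('hinge-piv',np.linalg.norm((P['hinge']-P['pivot'])[:2]))
f=P['FL']-P['FR'];print('front',np.linalg.norm(f),'cab yaw',np.degrees(np.arctan2(-f[0],f[1])))
for n in ('key','compass'):pass
E
```

```text
pivot [0.3307 0.0869 0.159 ] [0.3276 0.0893 0.159 ] [0.329  0.0873 0.1593] gap 0.0035
hole1 [0.4206 0.0747 0.159 ] [0.4187 0.072  0.159 ] [0.4195 0.0741 0.1577] gap 0.0009
hole2 [0.4504 0.0708 0.159 ] [0.4482 0.0696 0.159 ] [0.4493 0.0705 0.1582] gap 0.0016
knobtop [0.5322 0.0542 0.195 ] [0.5309 0.0568 0.195 ] [0.5314 0.0548 0.1957] gap 0.0021
pintop [0.5048 0.0656 0.164 ] [0.4997 0.0585 0.164 ] [0.5024 0.0641 0.1606] gap 0.0025
FR [ 0.4342 -0.0536  0.15  ] [ 0.423 -0.045  0.15 ] [ 0.4282 -0.0514  0.1514] gap 0.0132
FL [0.4776 0.1947 0.15  ] [0.4714 0.1865 0.15  ] [0.4745 0.1935 0.1459] gap 0.0032
hinge [0.4613 0.1815 0.155 ] [0.4551 0.1658 0.155 ] [0.4583 0.1789 0.1482] gap 0.0008
piv-knob 0.20408010370125304 yaw -9.22492593519678
hinge-piv 0.16122725785838068
front 0.2520426538821033 cab yaw -9.912653475780852
```

```bash
python3 - <<'E'
from h import *
S=lambda x,y:(180+(x+.5)/4.5-.5,150+(y+.5)/4.5-.5)
o=robot.get_obs();print(R.from_quat(o['tool_rot']).as_matrix())
for n,p,z in (('compass',(163,196),.164),('key',(272,122),.152),('clipR',(75,175),.15),('clipL',(165,450),.15)): print(n,plane('scene',S(*p),z))
# target rot: tool z along cabinet +y (yaw psi), tool y down
psi=np.radians(-9.6);c,s=np.cos(psi),np.sin(psi)
Rt=np.array([[c,0,-s],[s,0,c],[0,-1,0]]) # columns x=(c,s,0), y=(0,0,-1), z=(-s,c,0)
R0=R.from_quat(o['tool_rot']).as_matrix()
rel=R0.T@Rt;print('rel rotvec/pi',R.from_matrix(rel).as_rotvec()/np.pi)
tgt=np.array([0.531,0.0555,0.25]);print('shift/0.5',R0.T@(tgt-o['position'])/0.5)
E
```

```text
[[ 0.916  -0.0009  0.4012]
 [-0.4012 -0.0014  0.916 ]
 [-0.0003 -1.     -0.0016]]
compass [ 0.6498 -0.0252  0.164 ]
key [ 0.5588 -0.0484  0.152 ]
clipR [ 0.6899 -0.0777  0.15  ]
clipL [0.7257 0.1271 0.15  ]
rel rotvec/pi [ 0.0005 -0.0781 -0.0002]
shift/0.5 [ 0.9285 -0.0275 -0.7212]
```

```bash
python3 -m crank '[[0.1,-0.08,-0.05,0,-0.03,0,0.2],[0.87,-0.08,-0.74,0,-0.078,0,0.2],[0.87,-0.08,-0.74,0,-0.078,0,0.2],[0.87,-0.08,-0.74,0,-0.078,0,0.2],[0.87,-0.08,-0.74,0,-0.078,0,0.2],[0.87,-0.08,-0.74,0,-0.078,0,0.2],[0.87,-0.08,-0.74,0,-0.078,0,0.2],[0.87,-0.08,-0.74,0,-0.078,0,0.2],[0.87,-0.08,-0.74,0,-0.078,0,0.2],[0.87,-0.08,-0.74,0,-0.078,0,0.2]]' 15
```

```text
time: 1.4
position: [0.5022, 0.0557, 0.2765]
tool_rot: [0.705, -0.06, 0.061, -0.704]
ft_force: [0.6, 1.2, -0.1]
grip_width: 0.0517
```

```bash
python3 -m crank '[[0,0,0,0,0,0,0.2],[0,0,0,0,0,0,0.2]]'; python3 - <<'E'
from h import *
import json
o=robot.get_obs();img=vision.camera('wrist');cv2.imwrite('pics/w1.png',img)
json.dump({k:np.array(o[k]).tolist() for k in('position','tool_rot')},open('w1.json','w'))
print(R.from_quat(o['tool_rot']).as_matrix(),o['position'])
E
```

```text
time: 1.65
position: [0.4998, 0.0599, 0.2763]
tool_rot: [-0.704, 0.06, -0.059, 0.705]
ft_force: [-0.9, -0.1, -0.3]
grip_width: 0.0524
[[ 0.986  -0.0013  0.1665]
 [-0.1665  0.0007  0.986 ]
 [-0.0014 -1.      0.0004]] [0.4998 0.0599 0.2763]
```

View pics/w1.png

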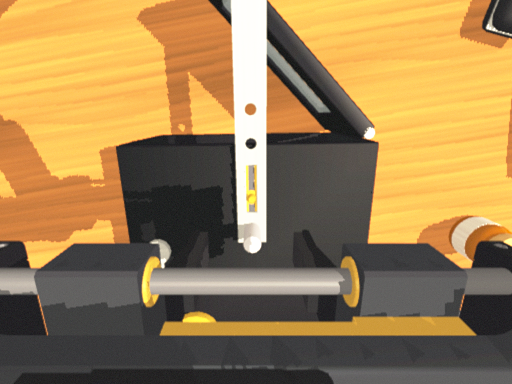

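The wrist view shows the bar vertical at column 250. The round holes are at (250,109) and (250,144), the slot runs over rows 165–212 with the pin near (251,197), the knob top is at (252,243), and the hinge pin top is at (369,132). I'll refine these.

```bash
python3 - <<'E'
from h import *
img=cv2.imread('pics/w1.png')
crop(img,200,300,90,260,3.5,'pics/w1c.png')
g=img.astype(int); 
sub=(slice(95,225),slice(236,266))
bar=(g[...,2]>150)&(g[...,0]>150)
m=(~bar)[sub].astype(np.uint8)
n,l,st,ce=cv2.connectedComponentsWithStats(m)
for i in range(n): print(st[i],ce[i]+[236,95])
hsv=cv2.cvtColor(img,cv2.COLOR_BGR2HSV)
y=((hsv[...,0]>18)&(hsv[...,0]<35)&(hsv[...,1]>120)&(hsv[...,2]>180)).astype(np.uint8)
mm=np.zeros_like(y);mm[160:225,240:262]=y[160:225,240:262]
n,l,st,ce=cv2.connectedComponentsWithStats(mm)
for i in range(n): print('y',st[i],ce[i])
E
```

```text
[   0    0   30  130 3290] [250.6313 157.4964]
[  9   9  11  11 101] [250.     108.8218]
[ 9 43 11 11 90] [250.4222 143.2111]
[ 10  70  11  47 371] [251.345 188.876]
[ 0 88  1  1  1] [236. 183.]
[ 0 91  2 39 47] [236.1702 207.4681]
y [     0      0    512    384 196331] [255.5059 191.5019]
y [246 165  11  46 277] [251.3249 190.1769]
```

View pics/w1c.png

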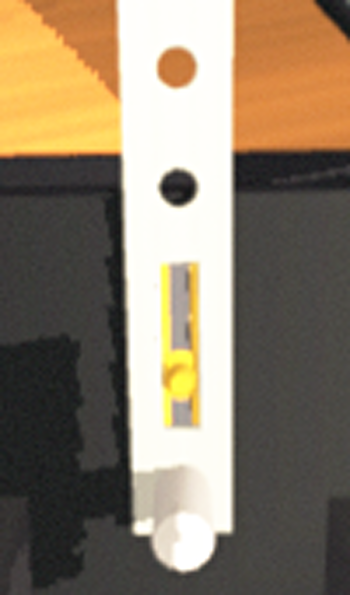

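```bash
python3 - <<'E'
from h import *
import json
o=json.load(open('w1.json'))
P={}
for n,uv,z in (('near',(250,108.8),.159),('mid',(250.3,143.4),.159),('slot',(251,188.2),.159),('pin',(251.1,197.4),.164),('knob',(252.2,244.2),.195),('hinge',(369,132),.158)):
    P[n]=plane('wrist',uv,z,o); print(n,P[n])
u=P['slot']-P['near'];L=np.linalg.norm(u[:2]);yaw=np.arctan2(u[1],u[0]);print('near-slot',L,'yaw deg',np.degrees(yaw))
print('near-mid',np.linalg.norm((P['mid']-P['near'])[:2]),'near-knob',np.linalg.norm((P['knob']-P['near'])[:2]),'near-pin',np.linalg.norm((P['pin']-P['near'])[:2]))
piv=P['near'][:2]-.092*u[:2]/L;print('pivot',piv)
d=np.linalg.norm((P['pin'][:2]-piv));print('pivot-pin',d,'px if theta .8',d-.1648)
print('hinge-piv',np.linalg.norm(P['hinge'][:2]-piv))
E
```

```text
near [0.4168 0.0734 0.159 ]
mid [0.4466 0.0687 0.159 ]
slot [0.4884 0.0623 0.159 ]
pin [0.4961 0.0611 0.164 ]
knob [0.5295 0.0563 0.195 ]
hinge [0.4547 0.1767 0.158 ]
near-slot 0.07248507031126725 yaw deg -8.866677523609688
near-mid 0.030200995164375834 near-knob 0.11393472989352815 near-pin 0.08019169826908411
pivot [0.3259 0.0876]
pivot-pin 0.17219169713703836 px if theta .8 0.0073916971370383555
hinge-piv 0.15654366068201253
```

```bash
python3 - <<'E'
from h import *
from scipy.optimize import brentq
for px in (.004,.0074,.011):
    piv=lambda t:np.array([-.05-.16*np.sin(t),.1115-.16*np.cos(t)])
    pin=np.array([px,0])
    th=brentq(lambda t:np.linalg.norm(pin-piv(t))-.092,0.0,.5)
    u=(pin-piv(th))/.092
    kn=piv(th)+.206*u
    psi=np.radians(-9.0);c,s=np.cos(psi),np.sin(psi);W=np.array([[c,-s],[s,c]])
    pw=np.array([.4961,.0611])
    print(px,'theta',th,'bar yaw rel',np.degrees(np.arctan2(u[1],u[0])),'knob rel pin (keeper)',kn-pin,'world knob',pw+W@(kn-pin),'world yaw',np.degrees(np.arctan2(u[1],u[0]))-9)
o=robot.get_obs();R0=R.from_quat(o['tool_rot']).as_matrix()
print('to knob, /0.5', R0.T@(np.array([.5298,.0561,.180])-o['position'])/.5)
E
```

```text
0.004 theta 0.15942821910197216 bar yaw rel 30.339228162774855 knob rel pin (keeper) [0.0984 0.0576] world knob [0.6023 0.1026] world yaw 21.339228162774855
0.0074 theta 0.1358773621000212 bar yaw rel 30.740068673077975 knob rel pin (keeper) [0.098  0.0583] world knob [0.602  0.1033] world yaw 21.740068673077975
0.011 theta 0.11138082707803637 bar yaw rel 31.09091201532075 knob rel pin (keeper) [0.0976 0.0589] world knob [0.6017 0.104 ] world yaw 22.09091201532075
to knob, /0.5 [0.0608 0.1926 0.0017]
```

```bash
python3 -m crank '[[0.061,0.05,0.002,0,0,0,0.2],[0.061,0.12,0.002,0,0,0,0.2],[0.061,0.17,0.002,0,0,0,0.2],[0.061,0.196,0.002,0,0,0,0.2],[0.061,0.196,0.002,0,0,0,0.2],[0.061,0.196,0.002,0,0,0,0.2],[0.061,0.196,0.002,0,0,0,0.2]]' 15;  python3 - <<'E'
from h import *
cv2.imwrite('pics/w2.png',vision.camera('wrist'))
o=robot.get_obs();print(o['position'],o['ft_force'])
E
```

```text
time: 2.58
position: [0.5317, 0.055, 0.1797]
tool_rot: [0.705, -0.058, 0.06, -0.705]
ft_force: [-0.4, 0.1, 0.3]
grip_width: 0.0522
[0.5316 0.0549 0.1795] [0.1084 0.389  0.4889]
```

View pics/w2.png

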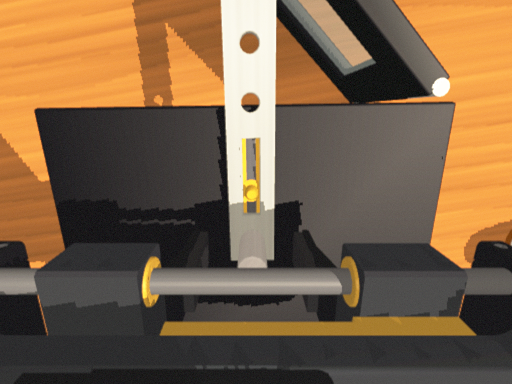

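The knob, at about (252,262), is midway between the finger pads. The near hole is at (249,42) and the pin at (251,190). I'm closing the gripper.

```bash
python3 -m crank '[[0,0,0,0,0,0,-1],[0,0,0,0,0,0,-1],[0,0,0,0,0,0,-1],[0,0,0,0,0,0,-1],[0,0,0,0,0,0,-1],[0,0,0,0,0,0,-1]]' 20;  python3 - <<'E'
from h import *
o=robot.get_obs();print(o['position'],o['ft_force'],o['grip_width'])
E
```

```text
time: 3.38
position: [0.531, 0.0549, 0.1785]
tool_rot: [0.705, -0.059, 0.059, -0.705]
ft_force: [0.2, 0.8, -0.5]
grip_width: 0.0152
[0.531  0.0549 0.1785] [ 0.2301  0.7518 -0.5394] 0.01523304446227802
```

```bash
python3 -m crank '[[-0.002,-0.011,0,0,0,-0.009,-1],[-0.004,-0.022,0,0,0,-0.018,-1],[-0.006,-0.034,0,0,0,-0.027,-1],[-0.009,-0.045,0,0,0,-0.036,-1],[-0.011,-0.056,0,0,0,-0.045,-1],[-0.0134,-0.0674,0,0,0,-0.053,-1],[-0.0134,-0.0674,0,0,0,-0.053,-1],[-0.0134,-0.0674,0,0,0,-0.053,-1]]' 20;  python3 - <<'E'
from h import *
o=robot.get_obs();print(o['position'],o['ft_force'],o['grip_width'])
cv2.imwrite('pics/w3.png',vision.camera('wrist'))
cv2.imwrite('pics/d3.png',cv2.resize(vision.camera('side')[120:250,140:340],None,fx=4,fy=4,interpolation=2))
E
```

```text
time: 4.38
position: [0.524, 0.0561, 0.2121]
tool_rot: [0.707, -0.001, 0.117, -0.697]
ft_force: [0.9, -0.0, -0.1]
grip_width: 0.0156
[0.524  0.0561 0.2121] [ 0.8752 -0.046  -0.0653] 0.015565957796340695
```

View pics/w3.png

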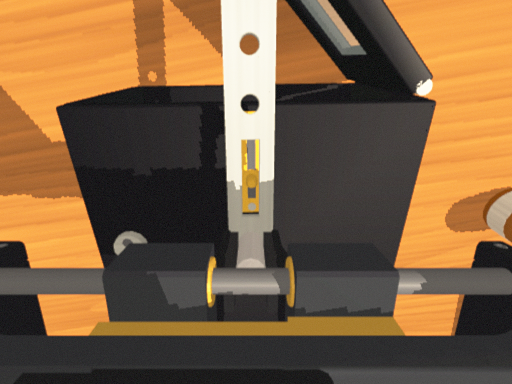

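View pics/d3.png

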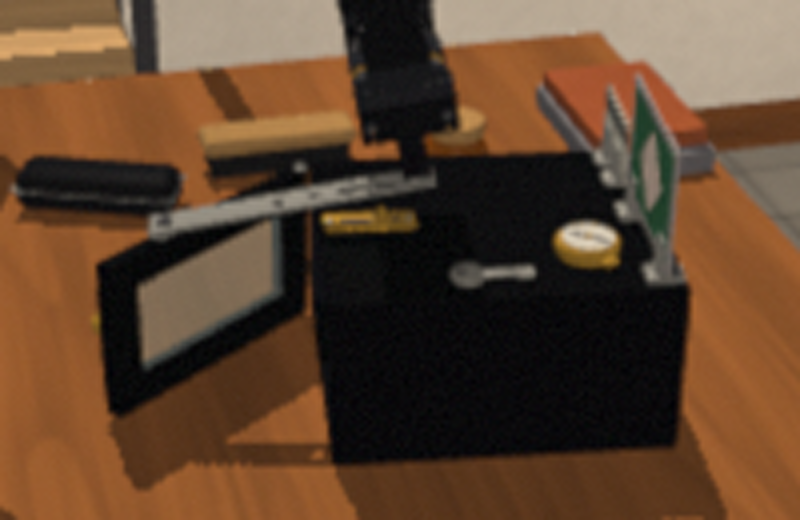

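The bar is clear above the pin. In the side view the brass keeper and pin stand free below it. Next I'll compute the carry to the new spot.

```bash
python3 - <<'E'
from h import *
o=robot.get_obs();R0=R.from_quat(o['tool_rot']).as_matrix();print(R0)
print(R0.T@(np.array([.5968,.0995,.2125])-o['position'])/.5, R0.T@np.array([0,0,.35])/np.pi)
E
```

```text
[[ 0.9725  0.1624  0.1669]
 [-0.1646 -0.0277  0.986 ]
 [ 0.1648 -0.9863 -0.0002]]
[0.1271 0.02   0.11  ] [ 0.0184 -0.1099 -0.    ]
```

```bash
python3 -m crank '[[0.013,0.002,0.011,0.002,-0.011,0,-1],[0.025,0.004,0.022,0.004,-0.022,0,-1],[0.038,0.006,0.033,0.006,-0.033,0,-1],[0.051,0.008,0.044,0.007,-0.044,0,-1],[0.064,0.010,0.055,0.009,-0.055,0,-1],[0.076,0.012,0.066,0.011,-0.066,0,-1],[0.089,0.014,0.077,0.013,-0.077,0,-1],[0.102,0.016,0.088,0.015,-0.088,0,-1],[0.114,0.018,0.099,0.017,-0.099,0,-1],[0.127,0.020,0.110,0.018,-0.110,0,-1]]' 20; python3 -m crank '[[0,0,0,0,0,0,-1],[0,0,0,0,0,0,-1]]' 20;   python3 - <<'E'
from h import *
import json
o=robot.get_obs();print(o['position'],o['ft_force'],o['moment'],o['grip_width'])
json.dump({k:np.array(o[k]).tolist() for k in('position','tool_rot')},open('w4.json','w'))
cv2.imwrite('pics/w4.png',vision.camera('wrist'))
s=vision.camera('scene');cv2.imwrite('pics/s4f.png',s)
d=vision.camera('side');cv2.imwrite('pics/d4f.png',d)
crop(d,140,340,120,250,4,'pics/d4.png');crop(s,180,350,150,280,4.5,'pics/s4.png')
E
```

```text
time: 5.72
position: [0.5975, 0.0998, 0.2129]
tool_rot: [-0.697, -0.124, 0.006, 0.707]
ft_force: [-1.8, -2.2, -1.8]
grip_width: 0.0153
time: 5.98
position: [0.5974, 0.0997, 0.2132]
tool_rot: [-0.697, -0.123, 0.005, 0.707]
ft_force: [0.2, -0.5, -1.2]
grip_width: 0.0152
[0.5974 0.0997 0.2132] [ 0.2036 -0.5363 -1.2067] [0.0387 0.1575 0.1297] 0.015158847290986405
```

View pics/w4.png

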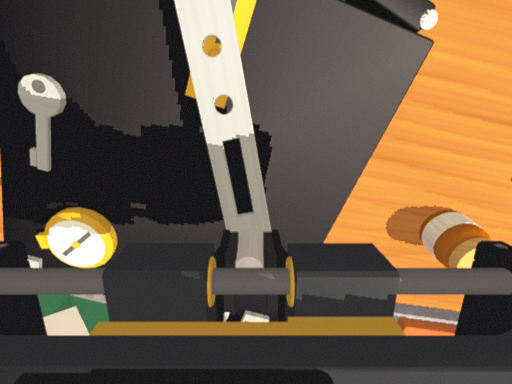

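View pics/d4.png

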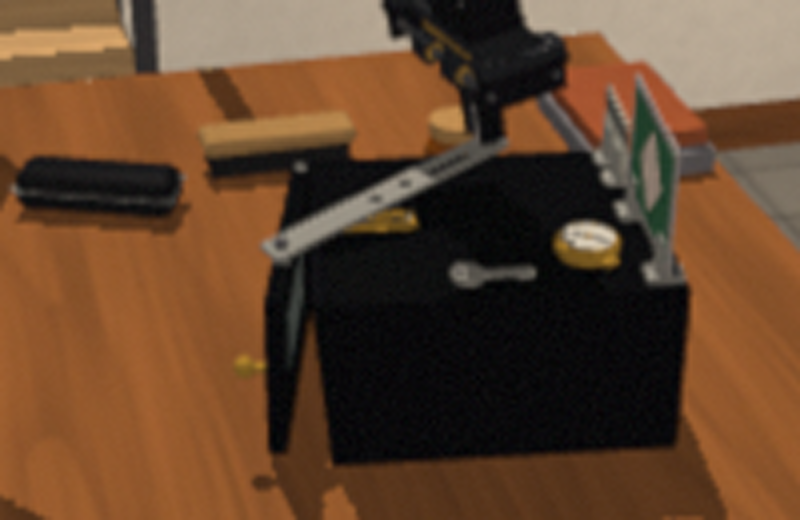

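View pics/s4.png

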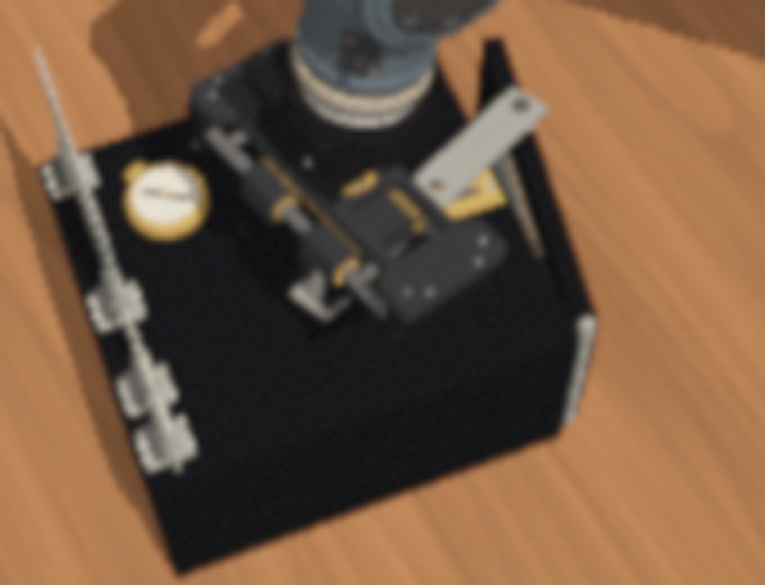

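The wrist view has the near hole at about (212,46) with brass showing through it, and the middle hole at about (223,104). I'll zoom in and measure.

```bash
python3 - <<'E'
from h import *
crop(cv2.imread('pics/w4.png'),170,300,0,130,4.6,'pics/w4c.png')
import json
o=json.load(open('w4.json'))
print('predicted pin px', proj('wrist',[.4961,.0611,.164],o))
E
```

```text
predicted pin px [215.5941  52.2974]
```

View pics/w4c.png

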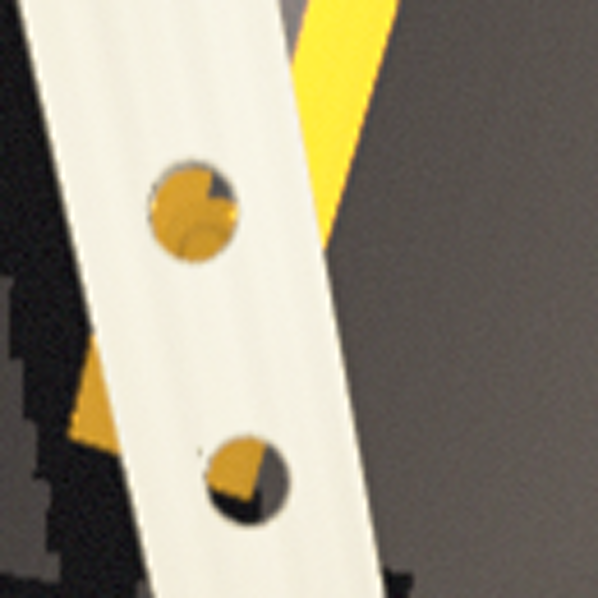

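```bash
python3 - <<'E'
from h import *
import json
o=json.load(open('w4.json'))
ph=.169
C=lambda x,y:((x+.5)/4.6+170-.5,(y+.5)/4.6-.5)
near=plane('wrist',C(193,211),.155+.092*np.sin(ph)+.004*np.cos(ph),o)
mid=plane('wrist',C(247,480),.155+.122*np.sin(ph)+.004*np.cos(ph),o)
pin=plane('wrist',C(205,243),.164,o)
u=(mid-near)[:2];L=np.linalg.norm(u);yaw=np.arctan2(u[1],u[0]);u/=L
print('near',near,'mid',mid,'pin',pin,'L',L,'yaw',np.degrees(yaw))
down=near[:2]+u*.002
print('hole when down',down,'pin-hole world',pin[:2]-down,' vs first pin',np.array([.4961,.0611])-down)
piv=near[:2]-u*.090; print('pivot',piv, 'knob est',piv+.206*u)
R0=R.from_quat(o['tool_rot']).as_matrix();print(R0)
E
```

```text
near [0.4932 0.0597 0.1744] mid [0.5208 0.0703 0.1795] pin [0.4963 0.0603 0.164 ] L 0.029528897205207 yaw 21.03837088377778
hole when down [0.4951 0.0604] pin-hole world [ 0.0012 -0.0001]  vs first pin [0.001  0.0007]
pivot [0.4092 0.0274] knob est [0.6015 0.1014]
[[ 0.9697  0.1641 -0.1811]
 [ 0.1789  0.0287  0.9835]
 [ 0.1666 -0.986  -0.0015]]
```

```bash
cat >> h.py <<'E'
def plan(dw,dphi,yaw=21.4):
    o=robot.get_obs();R0=R.from_quat(o['tool_rot']).as_matrix();y=np.radians(yaw)
    return R0.T@np.array(dw)/.5, R0.T@np.array([-np.sin(y),np.cos(y),0])*dphi/np.pi
E
python3 - <<'E'
from h import *
y=np.radians(21.4)
print(plan([.0029*np.cos(y)+.0008,.0029*np.sin(y)+.0012,-.0109],.0545))
E
```

```text
(array([0.004 , 0.0228, 0.0032]), array([-0.0032, -0.0006,  0.017 ]))
```

```bash
python3 -m crank '[[0.001,0.006,0.001,-0.001,0,0.004,-1],[0.002,0.012,0.002,-0.002,0,0.009,-1],[0.003,0.018,0.0025,-0.0025,-0.0005,0.013,-1],[0.004,0.0228,0.0032,-0.0032,-0.0006,0.017,-1],[0.004,0.0228,0.0032,-0.0032,-0.0006,0.017,-1],[0.004,0.0228,0.0032,-0.0032,-0.0006,0.017,-1]]' 20;   python3 - <<'E'
from h import *
import json
o=robot.get_obs();print(o['position'],o['ft_force'],o['grip_width'])
json.dump({k:np.array(o[k]).tolist() for k in('position','tool_rot')},open('w5.json','w'))
w=vision.camera('wrist');cv2.imwrite('pics/w5.png',w)
crop(w,170,300,0,130,4.6,'pics/w5c.png')
E
```

```text
time: 6.88
position: [0.6005, 0.102, 0.202]
tool_rot: [0.703, 0.105, -0.024, -0.703]
ft_force: [-1.2, -1.2, -0.9]
grip_width: 0.0157
[0.6005 0.102  0.202 ] [-1.2011 -1.1868 -0.909 ] 0.015712445997700837
```

View pics/w5c.png

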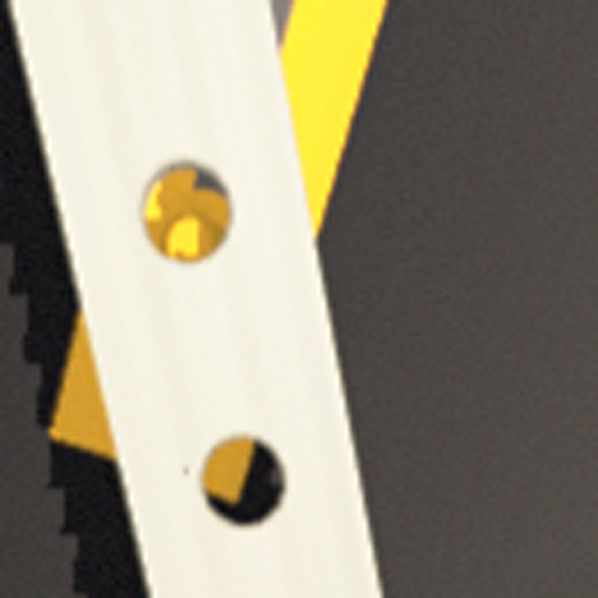

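The near hole is centred at crop (186,212). The pin's flat top shows in it at about (185,237).

```bash
python3 - <<'E'
from h import *
import json
o=json.load(open('w5.json'))
ph=.115
C=lambda x,y:((x+.5)/4.6+170-.5,(y+.5)/4.6-.5)
near=plane('wrist',C(186,212),.155+.092*np.sin(ph)+.004*np.cos(ph),o)
mid=plane('wrist',C(243.5,481),.155+.122*np.sin(ph)+.004*np.cos(ph),o)
pin=plane('wrist',C(185,237),.164,o)
u=(mid-near)[:2];L=np.linalg.norm(u);yaw=np.arctan2(u[1],u[0]);u/=L
down=near[:2]+u*(.092-.092*np.cos(ph)+.004*np.sin(ph))
print(near,pin,L,np.degrees(yaw),'down',down,'pin-hole',pin[:2]-down)
# next stage: phi .115 -> .0 
for p1 in (.08,.04,0.0,):
    f=lambda p:np.array([.206*np.cos(p)-.0235*np.sin(p),.206*np.sin(p)+.0235*np.cos(p)])
    d=f(p1)-f(ph);y=np.radians(21.4);print(p1,d,plan([d[0]*np.cos(y),d[0]*np.sin(y),d[1]],ph-p1))
E
```

```text
[0.4947 0.0605 0.1695] [0.4971 0.0599 0.164 ] 0.02982378702783148 21.78318207401285 down [0.4957 0.0609] pin-hole [ 0.0013 -0.001 ]
0.08 [ 0.0015 -0.0071] (array([0.0014, 0.0144, 0.0007]), array([-0.0021, -0.0004,  0.0109]))
0.04 [ 0.003  -0.0153] (array([0.0023, 0.031 , 0.0015]), array([-0.0045, -0.0008,  0.0234]))
0.0 [ 0.0041 -0.0235] (array([0.0026, 0.0475, 0.0021]), array([-0.0069, -0.0012,  0.0359]))
```

```bash
python3 - <<'E'
from h import *
y=np.radians(21.4);print(plan([.0006+.0013,.0002-.0008,-.003],.015))
E
```

```text
(array([ 0.0028,  0.0064, -0.0018]), array([-0.0009, -0.0002,  0.0047]))
```

```bash
python3 -m crank '[[0.0014,0.003,-0.0009,0,0,0.002,-1],[0.0028,0.0064,-0.0018,-0.0009,0,0.0047,-1],[0.0028,0.0064,-0.0018,-0.0009,0,0.0047,-1],[0.0028,0.0064,-0.0018,-0.0009,0,0.0047,-1]]' 20;   python3 - <<'E'
from h import *
import json
o=robot.get_obs();print(o['position'],o['ft_force'],o['grip_width'])
json.dump({k:np.array(o[k]).tolist() for k in('position','tool_rot')},open('w6.json','w'))
w=vision.camera('wrist');cv2.imwrite('pics/w6.png',w)
crop(w,170,270,0,110,5.4,'pics/w6c.png')
E
```

```text
time: 7.42
position: [0.6026, 0.1013, 0.199]
tool_rot: [0.705, 0.1, -0.03, -0.701]
ft_force: [0.5, -1.3, -1.4]
grip_width: 0.0154
[0.6026 0.1013 0.199 ] [ 0.4919 -1.2547 -1.4357] 0.015357656262514325
```

View pics/w6c.png

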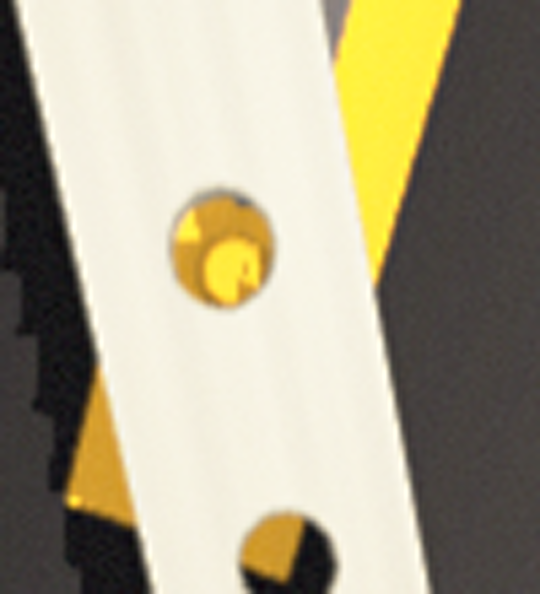

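```bash
python3 - <<'E'
from h import *
import json
o=json.load(open('w6.json'))
ph=.100
C=lambda x,y:((x+.5)/5.4+170-.5,(y+.5)/5.4-.5)
near=plane('wrist',C(222,248),.155+.092*np.sin(ph)+.004*np.cos(ph),o)
mid=plane('wrist',C(288,564),.155+.122*np.sin(ph)+.004*np.cos(ph),o)
pin=plane('wrist',C(231,269),.164,o)
u=(mid-near)[:2];L=np.linalg.norm(u);yaw=np.arctan2(u[1],u[0]);u/=L
down=near[:2]+u*(.092-.092*np.cos(ph)+.004*np.sin(ph))
print(near,pin,L,np.degrees(yaw),'down',down,'pin-hole',pin[:2]-down)
E
```

```text
[0.4962 0.06   0.1682] [0.4976 0.0605 0.164 ] 0.02986578599566999 21.50214109196462 down [0.497  0.0603] pin-hole [0.0006 0.0002]
```

```bash
python3 - <<'E'
from h import *
ph=.1;y=np.radians(21.4)
f=lambda p:np.array([.206*np.cos(p)-.0235*np.sin(p),.206*np.sin(p)+.0235*np.cos(p)])
for p1 in (.08,.06):
    d=f(p1)-f(ph);print(p1,d,plan([d[0]*np.cos(y)+.0004,d[0]*np.sin(y)+.0004,d[1]],ph-p1))
E
```

```text
0.08 [ 0.0008 -0.0041] (array([0.0018, 0.0083, 0.0011]), array([-0.0012, -0.0002,  0.0062]))
0.06 [ 0.0016 -0.0081] (array([0.0024, 0.0166, 0.0015]), array([-0.0024, -0.0004,  0.0125]))
```

```bash
python3 -m crank '[[0.001,0.002,0.0005,0,0,0.0015,-1],[0.0014,0.004,0.0008,-0.0006,0,0.003,-1],[0.0016,0.006,0.001,-0.0009,0,0.0045,-1],[0.0018,0.0083,0.0011,-0.0012,-0.0002,0.0062,-1],[0.0018,0.0083,0.0011,-0.0012,-0.0002,0.0062,-1],[0.0018,0.0083,0.0011,-0.0012,-0.0002,0.0062,-1]]' 12;   python3 - <<'E'
from h import *
import json
o=robot.get_obs();print(o['position'],o['ft_force'],o['moment'],o['grip_width'])
json.dump({k:np.array(o[k]).tolist() for k in('position','tool_rot')},open('w7.json','w'))
w=vision.camera('wrist');cv2.imwrite('pics/w7.png',w)
crop(w,170,270,0,110,5.4,'pics/w7c.png')
E
```

```text
time: 8.22
position: [0.6036, 0.102, 0.1949]
tool_rot: [0.707, 0.093, -0.036, -0.7]
ft_force: [0.1, -0.4, -1.2]
grip_width: 0.0153
[0.6036 0.102  0.1949] [ 0.0505 -0.3627 -1.2311] [ 0.1713  0.1881 -0.0013] 0.015334027842036038
```

View pics/w7c.png

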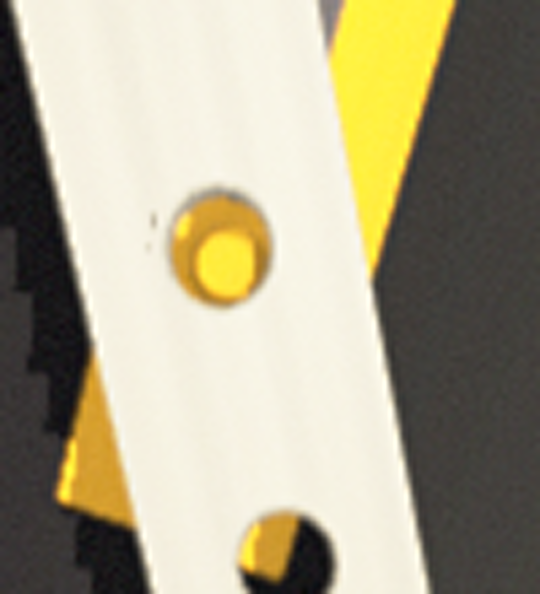

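```bash
python3 - <<'E'
from h import *
import json
o=json.load(open('w7.json'))
ph=.08
C=lambda x,y:((x+.5)/5.4+170-.5,(y+.5)/5.4-.5)
near=plane('wrist',C(220,248),.155+.092*np.sin(ph)+.004*np.cos(ph),o)
pin=plane('wrist',C(226,266),.164,o)
u=np.array([.93,.367])
down=near[:2]+u*(.092-.092*np.cos(ph)+.004*np.sin(ph))
print(near,pin,'down',down,'pin-hole',pin[:2]-down)
y=np.radians(21.4)
f=lambda p:np.array([.206*np.cos(p)-.0235*np.sin(p),.206*np.sin(p)+.0235*np.cos(p)])
for p1 in (.06,.04,.02,0):
    d=f(p1)-f(ph);print(p1,d,plan([d[0]*np.cos(y)+.0004,d[0]*np.sin(y)+.0002,d[1]],ph-p1))
E
```

```text
[0.4966 0.0603 0.1663] [0.4979 0.0607 0.164 ] down [0.4972 0.0605] pin-hole [0.0007 0.0002]
0.06 [ 0.0008 -0.0041] (array([0.0017, 0.0083, 0.0007]), array([-0.0012, -0.0002,  0.0062]))
0.04 [ 0.0014 -0.0082] (array([0.0024, 0.0166, 0.0011]), array([-0.0024, -0.0004,  0.0125]))
0.02 [ 0.002  -0.0123] (array([0.0029, 0.0248, 0.0015]), array([-0.0036, -0.0006,  0.0187]))
0 [ 0.0025 -0.0164] (array([0.0032, 0.0331, 0.0018]), array([-0.0048, -0.0008,  0.025 ]))
```

The remaining offset is 0.7 mm, within the hole's clearance, and there is no contact force so far. I'm lowering in small steps.

```bash
python3 -m crank '[[0.001,0.002,0.0003,0,0,0.0015,-1],[0.0014,0.004,0.0005,-0.0006,0,0.003,-1],[0.0016,0.006,0.0006,-0.0009,0,0.0045,-1],[0.0017,0.0083,0.0007,-0.0012,-0.0002,0.0062,-1],[0.0017,0.0083,0.0007,-0.0012,-0.0002,0.0062,-1]]' 12;   python3 - <<'E'
from h import *
o=robot.get_obs();print(o['position'],o['ft_force'],o['moment'],o['grip_width'])
E
```

```text
time: 8.9
position: [0.6047, 0.1025, 0.1907]
tool_rot: [0.71, 0.086, -0.043, -0.698]
ft_force: [-0.2, 0.6, -1.1]
grip_width: 0.0156
[0.6047 0.1025 0.1907] [-0.2213  0.5846 -1.0777] [0.2147 0.1349 0.0727] 0.015588761565986339
```

```bash
python3 - <<'E'
from h import *
ph=.06;y=np.radians(21.4)
f=lambda p:np.array([.206*np.cos(p)-.0235*np.sin(p),.206*np.sin(p)+.0235*np.cos(p)])
for p1 in (.04,.02,0):
    d=f(p1)-f(ph);print(p1,d,plan([d[0]*np.cos(y),d[0]*np.sin(y),d[1]],ph-p1))
E
python3 -m crank '[[0.0003,0.003,0.0002,0,0,0.002,-1],[0.0005,0.0055,0.0003,-0.0008,0,0.004,-1],[0.0007,0.0083,0.0004,-0.0012,-0.0002,0.0062,-1],[0.0007,0.0083,0.0004,-0.0012,-0.0002,0.0062,-1]]' 12;   python3 - <<'E'
from h import *
o=robot.get_obs();print(o['position'],o['ft_force'],o['moment'],o['grip_width'])
E
```

```text
0.04 [ 0.0007 -0.0041] (array([0.0008, 0.0082, 0.0004]), array([-0.0012, -0.0002,  0.0062]))
0.02 [ 0.0013 -0.0082] (array([0.0015, 0.0165, 0.0008]), array([-0.0024, -0.0004,  0.0125]))
0 [ 0.0018 -0.0123] (array([0.002 , 0.0248, 0.0012]), array([-0.0036, -0.0006,  0.0187]))
time: 9.4
position: [0.6054, 0.1027, 0.1866]
tool_rot: [0.712, 0.08, -0.05, -0.696]
ft_force: [0.7, -0.2, -1.0]
grip_width: 0.0157
[0.6054 0.1027 0.1866] [ 0.672  -0.2211 -1.0256] [ 0.1593  0.0513 -0.021 ] 0.01571094851007483
```

```bash

python3 -m crank '[[0.0003,0.003,0.0002,0,0,0.002,-1],[0.0005,0.0055,0.0003,-0.0008,0,0.004,-1],[0.0007,0.0083,0.0004,-0.0012,-0.0002,0.0062,-1],[0.0007,0.0083,0.0004,-0.0012,-0.0002,0.0062,-1]]' 12;   python3 - <<'E'
from h import *
o=robot.get_obs();print(o['position'],o['ft_force'],o['moment'],o['grip_width'])
w=vision.camera('wrist');cv2.imwrite('pics/w8.png',w)
crop(w,170,270,0,110,5.4,'pics/w8c.png')
E
```

```text
time: 9.9
position: [0.6059, 0.1029, 0.1825]
tool_rot: [0.714, 0.073, -0.057, -0.694]
ft_force: [1.3, -0.5, -0.4]
grip_width: 0.0155
[0.6059 0.1029 0.1825] [ 1.3245 -0.4861 -0.4452] [ 0.1528  0.0124 -0.009 ] 0.01545492673666479
```

View pics/w8c.png

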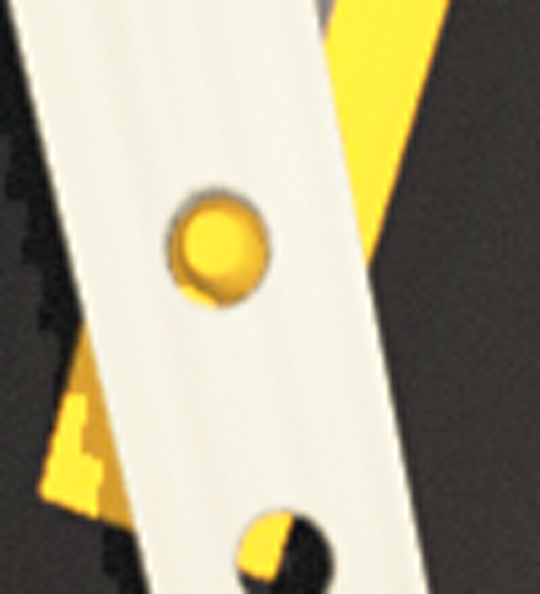

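The pin's full top stands within the near hole, flat at (212,243) in a hole centred at (218,248), and forces are about 1 N. Now the last 4 mm at the knob.

```bash

python3 -m crank '[[0.0002,0.002,0.0001,0,0,0.0015,-1],[0.0003,0.004,0.0002,-0.0006,0,0.003,-1],[0.0003,0.006,0.0003,-0.0008,0,0.0045,-1],[0.0003,0.006,0.0003,-0.0008,0,0.0045,-1]]' 12;   python3 - <<'E'
from h import *
o=robot.get_obs();print(o['position'],o['ft_force'],o['moment'],o['grip_width'])
E
```

```text
time: 10.45
position: [0.6059, 0.1029, 0.1795]
tool_rot: [0.715, 0.068, -0.062, -0.693]
ft_force: [0.2, -0.1, -0.9]
grip_width: 0.0158
[0.6059 0.1029 0.1795] [ 0.2227 -0.1032 -0.9172] [0.2983 0.0139 0.0508] 0.01582307132287396
```

```bash

python3 -m crank '[[0,0.0006,0,0,0,0.0005,-1],[0,0.0012,0,0,0,0.001,-1],[0,0.0012,0,0,0,0.001,-1],[0,0.0012,0,0,0,0.001,-0.5],[0,0.0012,0,0,0,0.001,-0.3],[0,0.0012,0,0,0,0.001,0],[0,0.0012,0,0,0,0.001,0],[0,0.0012,0,0,0,0.001,0],[0,0.0012,0,0,0,0.001,0]]' 5;   python3 - <<'E'
from h import *
o=robot.get_obs();print(o['position'],o['ft_force'],o['moment'],o['grip_width'])
w=vision.camera('wrist');cv2.imwrite('pics/w9.png',w)
E
```

```text
time: 11.58
position: [0.6058, 0.1029, 0.179]
tool_rot: [0.715, 0.067, -0.063, -0.693]
ft_force: [-0.7, -0.1, -0.1]
grip_width: 0.0435
[0.6058 0.1029 0.179 ] [-0.6914 -0.0589 -0.0712] [ 0.075   0.0041 -0.0072] 0.043467478875971514
```

View pics/w9.png

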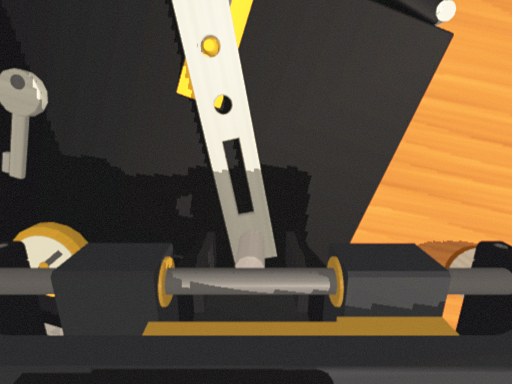

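The fingers are clear of the knob, with the pin inside the near hole at about (210,45). I'm retreating straight up for a final look.

```bash

python3 -m crank '[[0,-0.02,0,0,0,0,0],[0,-0.06,0,0,0,0,0],[0,-0.12,0,0,0,0,0],[-0.05,-0.2,0,0,0,0,0],[-0.1,-0.2,0,0,0,0,0],[-0.1,-0.2,0,0,0,0,0],[-0.1,-0.2,0,0,0,0,0],[-0.1,-0.2,0,0,0,0,0]]' 5;   python3 - <<'E'
from h import *
import json
o=robot.get_obs();print(o['position'],o['ft_force'],o['grip_width'])
json.dump({k:np.array(o[k]).tolist() for k in('position','tool_rot')},open('w10.json','w'))
w=vision.camera('wrist');cv2.imwrite('pics/w10.png',w)
d=vision.camera('side');cv2.imwrite('pics/d10f.png',d)
crop(d,140,340,120,250,4,'pics/d10.png')
E
```

```text
time: 12.62
position: [0.5567, 0.0969, 0.2784]
tool_rot: [0.715, 0.067, -0.063, -0.693]
ft_force: [-0.2, -0.1, -0.5]
grip_width: 0.0436
[0.5567 0.0969 0.2784] [-0.205  -0.0535 -0.5018] 0.04356024370004289
```

View pics/w10.png

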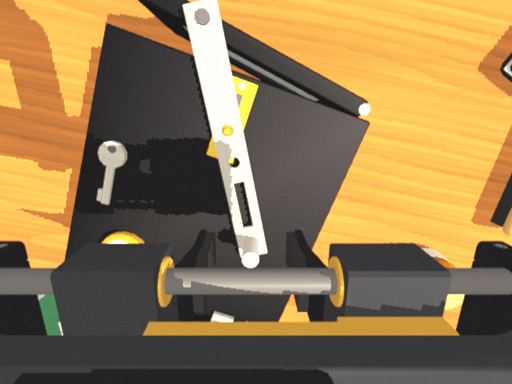

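View pics/d10.png

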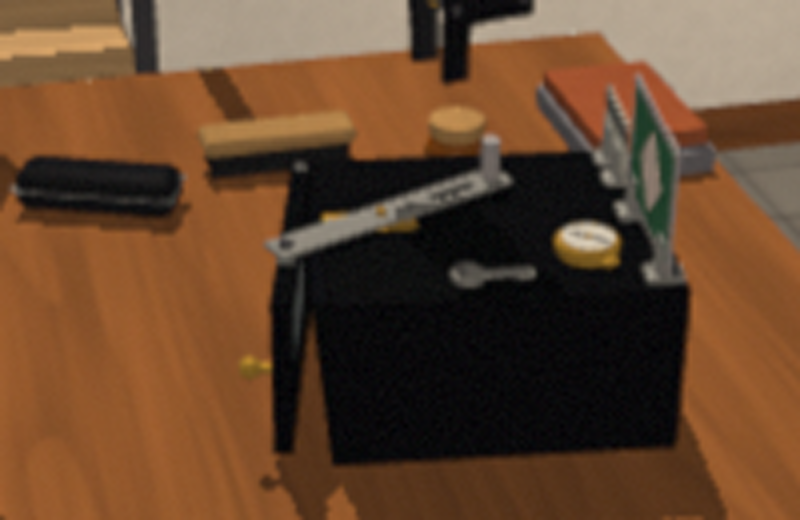

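In the wrist view the pin shows in the near hole at (227,130), the knob top is at (250,260) and the pivot at (202,16). In the side crop the bar lies down and the knob top is at about (491,141). I'll check the heights.

```bash
python3 - <<'E'
from h import *
import json
o=json.load(open('w10.json'))
crop(cv2.imread('pics/w10.png'),180,280,80,200,5,'pics/w10c.png')
D=lambda x,y:(140+(x+.5)/4-.5,120+(y+.5)/4-.5)
print('knob top',tri(ray('wrist',(250.5,260),o),ray('side',D(491,141))))
k=plane('wrist',(250.5,260),.195,o);p=plane('wrist',(202,16),.159,o);h=plane('wrist',(227,130),.164,o)
print('piv-knob',np.linalg.norm((k-p)[:2]),'piv-pin',np.linalg.norm((h-p)[:2]),h)
a=cv2.cvtColor(cv2.imread('pics/side0.png'),6);b=cv2.cvtColor(cv2.imread('pics/d10f.png'),6)
E
```

```text
knob top (array([0.6052, 0.1034, 0.192 ]), np.float64(0.0004940208291686079))
piv-knob 0.20740027982829137 piv-pin 0.092862977501987 [0.4968 0.061  0.164 ]
```

View pics/w10c.png

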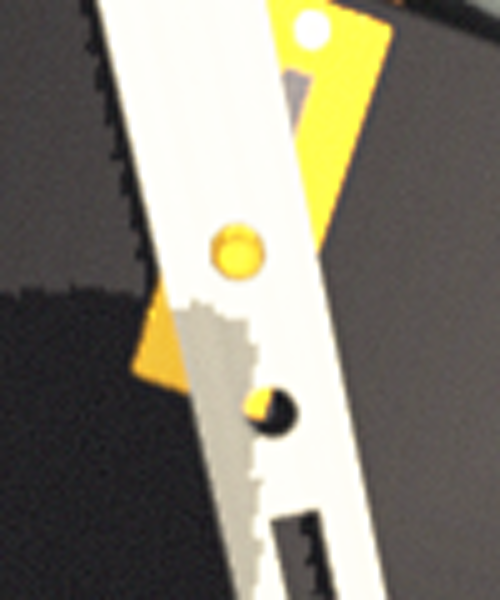

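```bash
python3 - <<'E'
from h import *
print(robot.hand_in())
E
```

```text
the job is handed in; nothing more can be done
None
```

The stay now sits with its near hole over the pin, lying fully down and released. I handed the job in after about 12.7 s on the clock; the hand-in gives no verdict.

**What I did:** I gripped the knob and lifted the bar about 34 mm at the knob. I then carried it in until the door stood about 0.14 rad open. I corrected the alignment twice by looking at the pin through the hole, then lowered in small steps. At the end of each lowering move, and after release, the wrist force read below about 2 N, so the bar was not forced onto the pin.

**Last checks:**
- **Pin in hole:** the pin fills the near hole in the wrist view. The pin measured 92.9 mm from the pivot, against 92 nominal.
- **Bar down:** the knob top triangulated to 192 mm, against 195 mm for a level bar. That is a 3 mm disagreement, slightly more than the 2 mm camera calibration. It reads low rather than high, so it does not suggest the bar is propped up.
- **Released:** the gripper was retracted about 0.1 m above the cabinet top, with only sensor-level force.
- **Bystanders:** the key, compass, brush, case and jar look unmoved in the pictures. I did not measure them, and I did not look again at the bracelet and bowl.

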